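# Hang the socket tray on the bench rail's twin pins

### The arm

A 6-joint arm with a two-finger parallel gripper is mounted at the origin on the work surface. World frame = base frame: x ahead of the robot, y to its left, z up, the work surface at z = 0. Lengths are in m, angles in rad, forces in N, time in s.
With the tool pointing down it reaches from about 0.325 to 0.9 m from the base axis. Payload 6.1 kg.
Tool frame: the origin (TCP) lies midway between the tips of the shut fingers; the grasp point (between the pads) lies 19 mm behind it; x points along the fingers, y is the direction in which the jaws open and shut, and the axes are right-handed (so a half turn about x gives the same grasp; the last joint's range is limited). The gripper opens to 85 mm and grips with 20 to 120 N. Pads are 22 mm wide; open, the fingers measure 114 mm over their backs; the gripper's body (76 mm by 85 mm) begins 54 mm behind the grasp point. The pads swing forward as they close: fully open they stand 13 mm farther back than shut.
Start: joints at [-1.307, 0.22, 1.526, -0, 1.395, -0.126], TCP at [0.237, -0.578, 0.231] pointing down, gripper open.
Joint ranges: [-2.98, 2.98], [-0.91, 2.08], [0.09, 2.57], [-1.24, 4.39], [0.2, 2.65], [-2.68, 2.68]. Speed limits (rad/s): [2.57, 2.57, 3.01, 3.14, 3.14, 3.14].

### API

Orientations are given as [roll, pitch, yaw] about the fixed x, y, z axes, in that order (R = Rz(yaw) Ry(pitch) Rx(roll)).
In Python, from plant import movep, move_l, set_joints, gripper_to, hold, inverse_kinematics, observe, get_image, get_calibration, Unreachable, job_done gives the robot as it stands. Calls block until the motion is done:
- movep(position, orientation): joint-space move of the TCP to a pose.
- move_l(position, feed=0.15, rotation=None, max_force=None): straight line of the TCP; rotation=None keeps the orientation; feed is the mean speed in m/s. With max_force (N) it stops when the force on the tool has changed by that much, and returns True; else False.
- set_joints(angles): joint-space move.
- gripper_to(opening, f_grip=None): finger opening in m; f_grip is the grip in N (None keeps the last); returns when the fingers have stopped.
- hold(seconds).
- inverse_kinematics(position, orientation): joint angles nearest the present ones, or None.
- observe(): the state.
- get_image(name): name is "side" or "top"; returns (picture, depth): 400x640x3 uint8, red, green, blue; 400x640 float32, m along the optical axis (not along the pixel's ray), 0 where there is no reading.
- get_calibration(name): a dict with "intrinsics" (3x3 intrinsics, pixels), "world_from_camera" (4x4, takes a point from camera to world coordinates). Camera axes: x right, y down, z forward; pixel columns grow to the right and rows downward; lengths in m; the calibration is good to about 2 mm. A picture is of the moment at which its call begins. get_calibration takes no time and is no camera call.
A pose or a line that the arm cannot do raises Unreachable and nothing moves.
- job_done(): hands the job in, once; it reports no verdict.
The state is a dict: "time_s": time; "q": joint angles; "joint_velocities": joint speeds; "joint_torque": joint torques, N m; "eef_pos": TCP position; "tcp_rot": TCP orientation; "ft_force": force on the tool from outside, world axes, zero at the start; "torque": the same for the moment, N m; "opening": finger opening in m.
Only numpy, scipy, OpenCV 4.12 (cv2) and the standard library are available. Lean on these libraries where they do the work, as an engineer would, in place of code of your own. Each camera call takes 0.05 s, during which the arm holds its last target. There are 200 camera calls.

### The job

Pick up the red socket tray by its black handle and hang it on the blue bench rail, with the tray on the rail's front side (the side towards the robot): both holes in the tray's back flange go down over the two upright brass pins, until the flange lies fully home on the pin carriage, then let go. The pins sit somewhere along the rail that nobody has measured, so find them by a light touch of a few newtons, never leaning hard on them or knocking the rail with the gripper, and leave the grease jar, the wrench and the wood block where they are.

Things in the scene. Friction and masses are not known exactly. Their poses are not given: they have to be found in the camera images.
- tray_handle (a point): Centre of the tray's black handle bar, 16 x 16 mm square, 100 mm long along y, its centre 112 mm above the tray's underside; 10 mm uprights carry it at y = +-45 mm. Axes are the tray's: x towards the holed back flange, y along the tray, z up. The tray's balance point lies nearly under the handle.
- tray: Loose red steel socket tray, about 0.45 kg, upright on the bench; origin at the centre of its underside, axes as tray_handle. 70 (x) x 170 (y) mm, walls 35 mm high, sockets in it to 39 mm. The back wall (outer face x = +35 mm) rises to 78 mm; there a level flange, 5 mm thick, 150 mm along y, runs out to x = +68 mm.
- tray_flange (a point): Point on the underside of the tray's flange, midway between its two round through holes: 54 mm from the handle centre along the tray's x and 39 mm below it, 73 mm above the tray's underside. Axes are the tray's. Holes 11.5 mm in diameter, centres at y = +55 and -55 mm from this point.
- rail_mid (a point): Middle of the fixed rail's length, on its centre line, at the level of the TOP of the pin carriage, 146 mm above the bench. x points away from the front side (robot on the -x side), y along the rail, z up. Two upright brass pins 110 mm apart along y rise 28 mm above this level: 8 mm diameter, top 5 mm tapering to 5.6 mm. They stand at x = 0; along y see stand.
- stand: The whole fixed stand; origin on the bench under rail_mid, same axes. Blue rail 250 x 30 mm on two posts, backing sheet flush with its front (x = -15 mm). On it the aluminium carriage, 140 x 30 x 6 mm, with the pins, is clamped rigidly off-centre: the pins' midpoint lies at y = +8 to +48 mm, NOT tracked; see or feel it. The hung tray has 4 mm to the rail's front and may lean 0.06 rad.
- grease_jar_mid (a point): Centre (half-way up) of a loose yellow grease jar with black lid, 60 mm in diameter, 75 mm tall, upright. To be left alone.
- wrench_grip (a point): Handle of a loose steel wrench 170 mm long lying flat on the bench, x along it. To be left alone.
- wood_block_mid (a point): Centre of a loose pale wood block 100 x 60 x 45 mm lying flat. To be left alone.

How it is judged:
On the way:
1. the tray is lifted well clear of the bench (height (world z) of tray above 0.09 m), for 0.2 s.
At the end, for the whole second after the job is handed in: the tray hangs at rest on the rail's front side with both pins through its holes: the flange point within 6 mm across the rail, 2 to 54 mm from the rail's middle along its +y, within 4 mm of the carriage's top level, upright and square to the rail within 0.12 rad, its weight on the stand (x of tray_flange in the frame of rail_mid between -0.006 and 0.006 m and y of tray_flange in the frame of rail_mid between 0.002 and 0.054 m and z of tray_flange in the frame of rail_mid between -0.004 and 0.004 m and x of tray_handle in the frame of rail_mid below -0.03 m and angle between the z axis of tray and the z axis of stand, either way round below 0.12 rad and angle between the y axis of tray and the y axis of stand, either way round below 0.12 rad and contact force between tray and stand above 1 N and linear speed of tray below 0.02 m/s); the robot touches nothing.
It fails at once if the tray is pressed against the rail, carriage or pins with more than 40 N (contact force between tray and stand above 40 N).
It fails at once if the robot hits the stand (contact force between the arm and stand above 15 N).
It fails at once if the grease jar is moved more than 30 mm (distance of grease_jar_mid from where it was at the start of the episode above 0.03 m).
It fails at once if the wrench is moved more than 30 mm (distance of wrench_grip from where it was at the start of the episode above 0.03 m).
It fails at once if the wood block is moved more than 30 mm (distance of wood_block_mid from where it was at the start of the episode above 0.03 m).
It also fails if it takes over 72 s, if anything falls off the work surface, if the arm or the gripper's body presses on something with over 40 N, if the wrist force passes 120 N, or if a joint passes its speed limit or range.

## Working session

There is one attempt and no reset: what is moved stays moved. The work goes in short steps, each a Python script; the robot and the scene stay as the last script left them, time stands still between calls to the robot, and variables do not carry over. Pictures are saved under pics/ and viewed, about 8 in all and at most 12, crops included, and the job is handed in when it is done.

```bash
mkdir -p pics; ls; python3 - <<'E'
from plant import *
import cv2,numpy as np
np.set_printoptions(precision=4,suppress=True)
for n in("side","top"):
    im,d=get_image(n); cv2.imwrite(f"pics/{n}0.png",im[:,:,::-1]); np.savez(f"{n}0.npz",im=im,d=d)
    c=get_calibration(n); print(n,c["intrinsics"],c["world_from_camera"])
o=observe();print(o["time_s"],o["ft_force"],o["tcp_rot"],o["opening"])
E
```

```text
pics
side [[383.8973   0.     323.661 ]
 [  0.     383.8973 201.6158]
 [  0.       0.       1.    ]] [[-0.9901 -0.0923  0.1055  0.3976]
 [-0.139   0.5504 -0.8233  0.7469]
 [ 0.018  -0.8298 -0.5578  0.6381]
 [ 0.      0.      0.      1.    ]]
top [[393.634    0.     321.7388]
 [  0.     393.634  200.7384]
 [  0.       0.       1.    ]] [[-0.0263 -0.9984  0.0496  0.4448]
 [-0.9996  0.026  -0.0065  0.0008]
 [ 0.0052 -0.0498 -0.9987  1.1947]
 [ 0.      0.      0.      1.    ]]
0.1 [ 0.4062 -0.08   -0.0149] [-1.7026  1.5691  1.8288] 0.08572141470236659
```

View pics/side0.png

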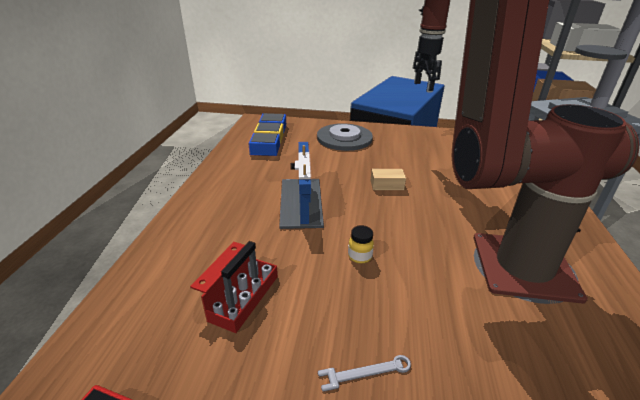

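View pics/top0.png

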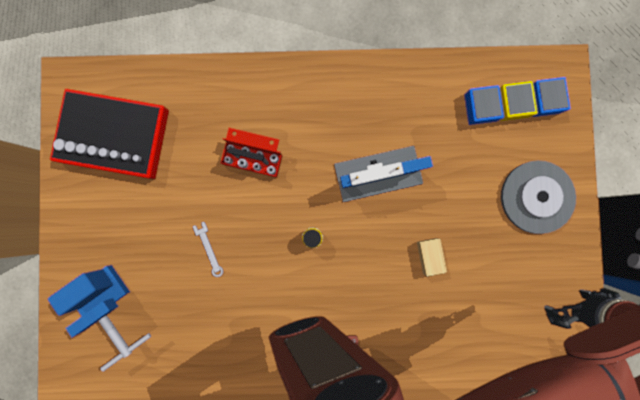

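```bash
cat > h.py <<'E'
import numpy as np,cv2
from plant import get_calibration
np.set_printoptions(precision=4,suppress=True)
def ray(n,uv,z):
    c=get_calibration(n);K=c["intrinsics"];T=c["world_from_camera"]
    uv=np.atleast_2d(np.asarray(uv,float))
    d=np.c_[uv,np.ones(len(uv))]@np.linalg.inv(K).T@T[:3,:3].T
    return T[:3,3]+d*((z-T[2,3])/d[:,2])[:,None]
def cloud(n,d):
    c=get_calibration(n);K=c["intrinsics"];T=c["world_from_camera"]
    v,u=np.mgrid[:d.shape[0],:d.shape[1]]
    p=np.stack([u,v,np.ones_like(u)],-1)@np.linalg.inv(K).T*d[...,None]
    return p@T[:3,:3].T+T[:3,3]
E
python3 - <<'E'
from h import *
t=np.load("top0.npz");s=np.load("side0.npz")
def rep(name,P,m):
    q=P[m]; xy=q[:,:2].astype(np.float32); r=cv2.minAreaRect(xy)
    print(name,len(q),"c",np.array(r[0]),"size",np.array(r[1]),"ang",r[2],"z",np.percentile(q[:,2],[5,50,95]))
for n,f in(("top",t),("side",s)):
    im=f["im"];P=cloud(n,f["d"]);hsv=cv2.cvtColor(im,cv2.COLOR_RGB2HSV);H,S,V=[hsv[...,i].astype(int) for i in range(3)]
    X,Y,Z=P[...,0],P[...,1],P[...,2];ok=f["d"]>0
    tr=ok&(X>.45)&(X<.75)&(Y>.05)&(Y<.35)
    st=ok&(X>.4)&(X<.75)&(Y>-.4)&(Y<.05)
    red=((H<8)|(H>172))&(S>150)
    rep("handle",P,tr&(V<70)&(Z>.105)&(Z<.135))
    rep("flange",P,tr&red&(Z>.068)&(Z<.088))
    rep("rail",P,st&(H>100)&(H<125)&(S>120)&(Z>.128)&(Z<.155))
    rep("carr",P,st&(S<60)&(V>100)&(Z>.136)&(Z<.156))
    rep("pins?",P,st&(Z>.158)&(Z<.185))
a=cv2.resize(t["im"][140:205,325:440],None,fx=6,fy=6,interpolation=cv2.INTER_CUBIC)
b=cv2.resize(s["im"][135:235,270:335],None,fx=5,fy=5,interpolation=cv2.INTER_CUBIC)
c=cv2.resize(t["im"][120:185,215:290],None,fx=4,fy=4,interpolation=cv2.INTER_CUBIC)
print(a.shape,b.shape,c.shape)
cv2.imwrite("pics/z1.png",a[:,:,::-1])
E
```

```text
handle 208 c [0.6345 0.2011] size [0.0993 0.0161] ang 74.9061050415039 z [0.1148 0.1201 0.1234]
flange 645 c [0.6645 0.1923] size [0.1668 0.0718] ang 75.31803894042969 z [0.0738 0.0782 0.0817]
rail 403 c [ 0.5728 -0.181 ] size [0.0292 0.2478] ang 11.372365951538086 z [0.1368 0.1405 0.1437]
carr 662 c [ 0.5867 -0.1918] size [0.052  0.2258] ang 11.541414260864258 z [0.1424 0.1464 0.1498]
pins? 20 c [ 0.5672 -0.1528] size [0.0066 0.1167] ang 11.436335563659668 z [0.1609 0.1733 0.1771]
handle 428 c [0.6355 0.2023] size [0.1008 0.0159] ang 75.14978790283203 z [0.1069 0.1187 0.1207]
flange 884 c [0.6855 0.1926] size [0.1627 0.0387] ang 75.53971099853516 z [0.0726 0.0775 0.0793]
rail 157 c [ 0.5735 -0.1809] size [0.0279 0.2497] ang 11.040654182434082 z [0.1301 0.1387 0.1404]
carr 308 c [ 0.5814 -0.1908] size [0.0384 0.2205] ang 11.478100776672363 z [0.1404 0.145  0.1467]
pins? 36 c [ 0.5697 -0.1523] size [0.0058 0.1181] ang 11.749612808227539 z [0.1594 0.1668 0.1731]
(390, 690, 3) (500, 325, 3) (260, 300, 3)
```

View pics/z1.png

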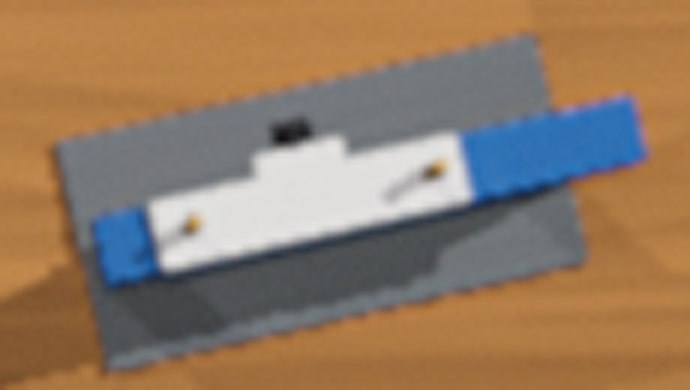

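```bash
python3 - <<'E'
from h import *
from plant import *
from plant import inverse_kinematics as ik
for n in("top","side"):
    f=np.load(n+"0.npz");im=f["im"];hsv=cv2.cvtColor(im,cv2.COLOR_RGB2HSV).astype(int)
    P=cloud(n,f["d"]); a=.199;ex=np.array([np.cos(a),np.sin(a)]);ey=np.array([-ex[1],ex[0]])
    # region just around the carriage, height above it
    q=P[...,:2]-np.array([.573,-.181]);lx=q@ex;ly=q@ey
    m=(f["d"]>0)&(abs(lx)<.03)&(abs(ly-.028)<.075)&(P[...,2]>.135)&(hsv[...,0]>8)&(hsv[...,0]<35)&(hsv[...,1]>70)
    k,lab,st,c=cv2.connectedComponentsWithStats(m.astype(np.uint8),connectivity=8)
    for i in range(1,k):
        vv=np.argwhere(lab==i); w=ray(n,c[i],.165)[0]
        print(n,"brass area",st[i,4],"px",c[i],"top row",st[i,1],"h",st[i,3],"z",P[...,2][lab==i].min(),P[...,2][lab==i].max(),"at z.165",w[:2])
for s in(1,-1):
  for nm,p,y in(("grasp",[.635,.2017,.093],-.260),("lift",[.635,.2017,.25],-.260),("place",[.5155,-.163,.166],.199),("over",[.5155,-.163,.25],.199)):
    print(s,nm,ik(p,[0,np.pi/2,y+s*np.pi/2]))
E
```

```text
top brass area 4 px [397.5 167.5] top row 167 h 2 z 0.17075537816435093 0.17550299387082835 at z.165 [ 0.5784 -0.2077]
top brass area 4 px [356.5 177. ] top row 176 h 3 z 0.1700002001436134 0.17734312959430443 at z.165 [ 0.556 -0.099]
side brass area 18 px [303.5 150. ] top row 146 h 9 z 0.14707241360437368 0.17303623938867352 at z.165 [ 0.5774 -0.1949]
side brass area 21 px [304.4762 169.2381] top row 164 h 11 z 0.14605730839366998 0.17322917884521044 at z.165 [ 0.5552 -0.0885]
1 grasp None
1 lift None
1 place [-0.4521  0.0762  1.8138  0.      1.2516  2.4904]
1 over [-0.4521  0.0061  1.7243  0.      1.4112  2.4904]
-1 grasp [ 0.1893  0.4391  1.5218 -0.      1.1807  0.4493]
-1 lift [ 0.1893  0.3074  1.387  -0.      1.4472  0.4493]
-1 place [-0.4521  0.0762  1.8138 -0.      1.2516 -0.6511]
-1 over [-0.4521  0.0061  1.7243 -0.      1.4112 -0.6511]
```

```bash
python3 - <<'E'
from h import *
from plant import *
h=np.pi/2; R=[0,h,-.260-h]
o=observe(); p=np.array(o["eef_pos"]);move_l([p[0],p[1],.35],feed=.3)
movep([.635,.2017,.33],R)
move_l([.635,.2017,.15],feed=.25)
print(move_l([.635,.2017,.093],feed=.08,max_force=8))
gripper_to(0.0,80);o=observe();print(o["time_s"],o["opening"],o["eef_pos"],o["ft_force"])
print(move_l([.635,.2017,.26],feed=.12))
hold(.3);o=observe();print(o["time_s"],o["opening"],o["eef_pos"],o["ft_force"],o["torque"])
# carry, square to the rail, in front of and above the pins
for f in(.35,.7,1):
    a=np.array([.635,.2017,.26]);b=np.array([.5155-.03,-.163-.006,.26])
    movep(list(a+(b-a)*f),[0,h,-.260-h+f*.459])
hold(.4);o=observe();print(o["time_s"],o["opening"],o["eef_pos"],o["ft_force"])
for n in("side","top"):
    im,d=get_image(n); cv2.imwrite(f"pics/{n}1.png",im[:,:,::-1]); np.savez(f"{n}1.npz",im=im,d=d)
E
```

```text
False
6.075 0.01446619857713491 [0.6355 0.2017 0.0934] [ 1.5093 -0.5587  1.0194]
False
7.9167 0.014288666617224829 [0.6349 0.2017 0.2596] [ 0.2199  0.5995 -5.3511] [ 0.024   0.0333 -0.0399]
10.1 0.014871655362658704 [ 0.4858 -0.1684  0.2599] [ 0.4859 -1.1195 -5.1678]
```

View pics/top1.png

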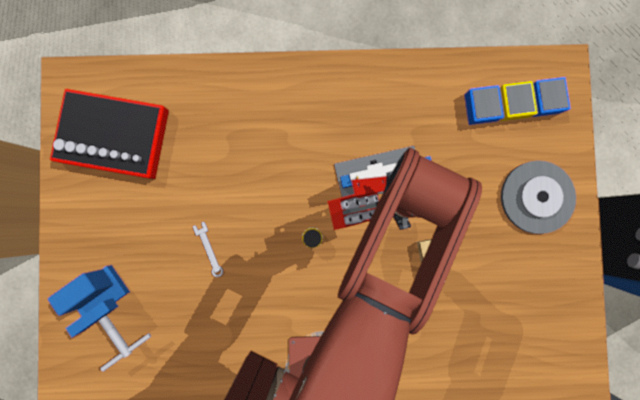

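View pics/side1.png

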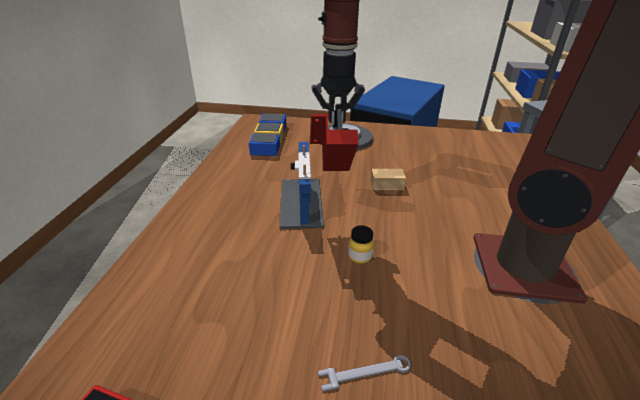

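```bash
python3 - <<'E'
from h import *
f=np.load("side1.npz");im=f["im"];P=cloud("side",f["d"]);hsv=cv2.cvtColor(im,cv2.COLOR_RGB2HSV).astype(int)
red=((hsv[...,0]<8)|(hsv[...,0]>172))&(hsv[...,1]>130)
m=red&(f["d"]>0)&(P[...,0]>.4)&(P[...,0]<.65)&(P[...,1]>-.3)&(P[...,1]<0)
for lo,hi in((.232,.26),(.16,.26)):
    q=P[m&(P[...,2]>lo)&(P[...,2]<hi)];print(len(q),np.percentile(q,[2,50,98],axis=0),cv2.minAreaRect(q[:,:2].astype(np.float32)))
cv2.imwrite("pics/z2.png",cv2.resize(im[105:180,290:365],None,fx=8,fy=8,interpolation=cv2.INTER_CUBIC)[:,:,::-1])
E
```

```text
323 [[ 0.4303 -0.1414  0.2327]
 [ 0.4821 -0.0537  0.2467]
 [ 0.5439 -0.0333  0.2597]] ((0.48799726366996765, -0.09198494255542755), (0.07145530730485916, 0.14386692643165588), 28.930471420288086)
850 [[ 0.4346 -0.1645  0.1644]
 [ 0.4826 -0.0853  0.221 ]
 [ 0.5466 -0.0355  0.2594]] ((0.4866499900817871, -0.10623154044151306), (0.08759716898202896, 0.16750085353851318), 28.930469512939453)
```

View pics/z2.png

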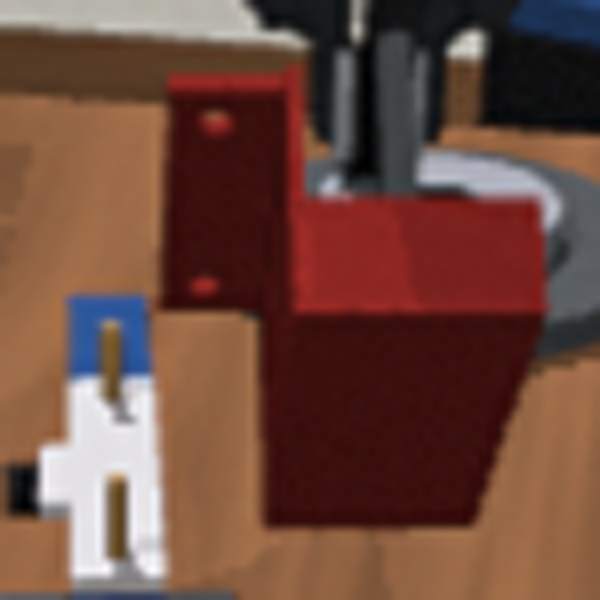

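```bash
python3 - <<'E'
from h import *
f=np.load("side1.npz");im=f["im"];P=cloud("side",f["d"]);V=im.max(-1).astype(int)
a=.199;Rz=np.array([[np.cos(a),np.sin(a),0],[-np.sin(a),np.cos(a),0],[0,0,1]])
for nm,(c0,c1,r0,r1) in dict(flange=(170,260,140,260),bright=(310,520,215,300),dark=(280,450,335,510)).items():
    q=P[105+r0//8:105+r1//8,290+c0//8:290+c1//8].reshape(-1,3);q=(q-q.mean(0));mu=P[105+r0//8:105+r1//8,290+c0//8:290+c1//8].reshape(-1,3).mean(0)
    u,s,vt=np.linalg.svd(q);n=Rz@vt[2];print(nm,"centre",mu,"normal(rail axes)",n*np.sign(n[1]),"rms",s[2]/len(q)**.5)
print(P[120,311],P[141,311],"corners",P[144,328],P[169,325],P[169,347])
E
```

```text
flange centre [ 0.5309 -0.1169  0.2631] normal(rail axes) [ 0.01    0.7633 -0.6459] rms 0.0007012436957804771
bright centre [ 0.4622 -0.0321  0.2881] normal(rail axes) [ 0.0135  0.4055 -0.914 ] rms 0.006863392996308796
dark centre [ 0.4769 -0.0652  0.2189] normal(rail axes) [ 0.0062  0.5291 -0.8485] rms 0.013453343584837534
[ 0.5379 -0.0852  0.2985] [ 0.5504 -0.1589  0.2107] corners [ 0.4891 -0.0203  0.2721] [ 0.5067 -0.1174  0.1545] [ 0.4507 -0.13    0.1529]
```

```bash
cat >> h.py <<'E'
def tilt(save=None):
    "roll of the flange about rail x from the side view's red/dark-red cloud; returns largest planar normal"
    from plant import get_image
    im,d=get_image("side")
    if save: cv2.imwrite(save+".png",im[:,:,::-1]); np.savez(save.split("/")[-1]+".npz",im=im,d=d)
    return im,cloud("side",d)
E
python3 - <<'E'
from h import *
from plant import *
for i in range(8):
    o=observe();print(o["time_s"],np.array(o["ft_force"]),np.array(o["torque"]),o["opening"])
    hold(.15)
im,P=tilt("pics/side2")
q=P[122:138,312:322].reshape(-1,3);u,s,vt=np.linalg.svd(q-q.mean(0));print(q.mean(0),vt[2],s[2]/13)
cv2.imwrite("pics/z3.png",cv2.resize(im[60:185,275:400],None,fx=5,fy=5,interpolation=cv2.INTER_CUBIC)[:,:,::-1])
E
```

```text
10.2 [ 0.3111 -0.6056 -5.3075] [-0.3608  0.0008 -0.0415] 0.014732538662778854
10.35 [ 0.2511  1.0553 -5.547 ] [-0.3675  0.0483 -0.0034] 0.014553984365883335
10.5 [-1.1667 -0.4157 -5.7049] [-0.3928 -0.0188  0.0411] 0.014177348845793898
10.65 [ 0.1497  0.0048 -5.8623] [-0.3713 -0.0121  0.0002] 0.014329349316085491
10.8 [-0.0634 -0.6525 -6.0054] [-0.3229  0.0285  0.0304] 0.014500496202027586
10.95 [-0.8304 -0.3303 -5.3399] [-0.4014  0.0359 -0.0124] 0.014643974238793031
11.1 [ 0.4441 -0.7344 -4.6933] [-0.3395  0.0091  0.0199] 0.014690474369354677
11.25 [-0.0338  0.0155 -4.7451] [-0.3602 -0.0651 -0.0422] 0.014797433063212576
[ 0.5293 -0.1147  0.2627] [0.989  0.1475 0.0066] 0.006800085146201519
```

View pics/z3.png

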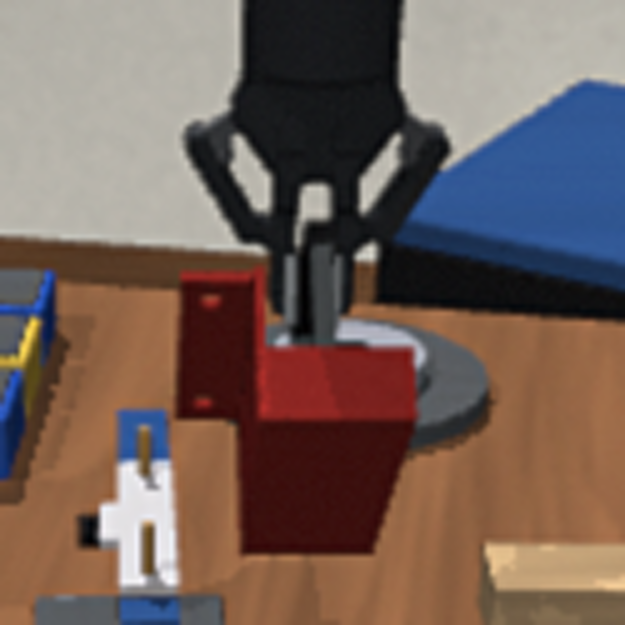

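```bash
python3 - <<'E'
from h import *
from plant import *
h=np.pi/2
def rp(s):
    o=observe();print(s,round(o["time_s"],2),np.array(o["eef_pos"]),np.array(o["ft_force"]),"tq",np.array(o["torque"]),round(o["opening"],4))
move_l([.60,.18,.26],feed=.2,rotation=[0,h,-.15-h]);rp("moved")
move_l([.60,.18,.15],feed=.12);rp("low")
for f in(50,35,25,20):
    gripper_to(0.0,f);hold(.4);rp(f)
im,d=get_image("side");np.savez("s3.npz",im=im,d=d)
cv2.imwrite("pics/z4.png",cv2.resize(im[160:380,120:340],None,fx=2.7,fy=2.7,interpolation=cv2.INTER_CUBIC)[:,:,::-1])
E
```

```text
moved 13.43 [0.5999 0.1793 0.26  ] [-0.4549 -0.1512 -5.7538] tq [-0.3323  0.1029  0.0167] 0.0149
low 14.5 [0.6009 0.1801 0.1512] [ 0.0735 -0.1233 -5.0457] tq [-0.3833  0.0491 -0.0061] 0.0144
50 15.12 [0.6  0.18 0.15] [ 0.4316  0.5733 -5.7511] tq [-0.318   0.0335 -0.0229] 0.0147
35 15.73 [0.6  0.18 0.15] [ 0.0391  0.316  -5.1052] tq [-0.3168  0.0696 -0.0301] 0.0145
25 16.35 [0.6  0.18 0.15] [ 1.0276 -0.1748 -5.394 ] tq [-0.3918  0.0872  0.0389] 0.0144
20 16.97 [0.6  0.18 0.15] [-0.6365 -0.8223 -4.7519] tq [-0.3381  0.0764 -0.0406] 0.0149
```

View pics/z4.png

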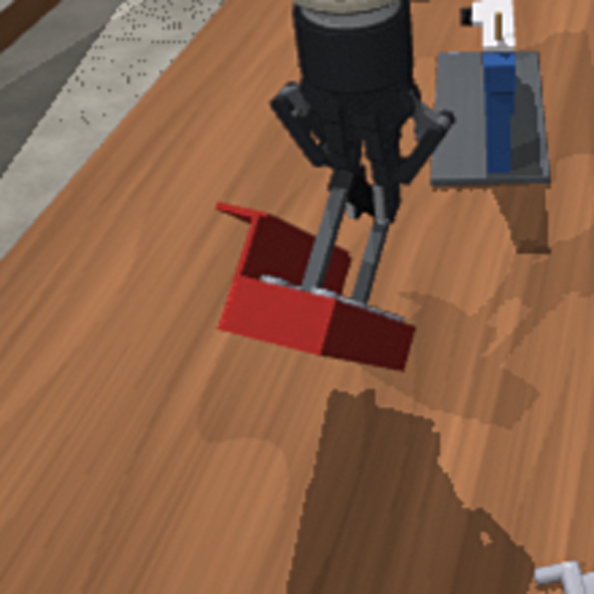

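```bash
cat >> h.py <<'E'
from scipy.spatial.transform import Rotation as Ro
def tool(G,yaw,roll=0.):
    "TCP pos+rpy holding the handle centre at G; tray x at yaw, tool rolled about tray x"
    R=Ro.from_rotvec(roll*np.array([np.cos(yaw),np.sin(yaw),0]))*Ro.from_euler("xyz",[0,np.pi/2,yaw-np.pi/2])
    return list(np.array(G)+.0186*R.as_matrix()[:,0]),list(R.as_euler("xyz"))
def rp(s):
    from plant import observe
    o=observe();print(s,round(o["time_s"],2),np.array(o["eef_pos"]),np.array(o["ft_force"]),"tq",np.array(o["torque"]),round(o["opening"],4))
E
python3 - <<'E'
from h import *
from plant import *
for yaw in(-.15,.1,.3):
  for G in([.6,.18],[.5,.18],[.6,.12],[.68,.2]):
    r=[inverse_kinematics(*tool(G+[z],yaw,ro)) for z in(.22,.114) for ro in(-.45,-.87)]
    print(yaw,G,[None if x is None else np.round(x,2) for x in r])
E
```

```text
-0.15 [0.6, 0.18] [array([ 0.36,  0.43,  1.38, -0.39,  1.56,  0.56]), array([ 0.48,  0.65,  1.22, -0.69,  1.81,  0.65]), array([ 0.36,  0.54,  1.44, -0.4 ,  1.4 ,  0.62]), array([ 0.48,  0.78,  1.25, -0.67,  1.69,  0.75])]
-0.15 [0.5, 0.18] [array([ 0.42,  0.23,  1.63, -0.38,  1.53,  0.63]), array([ 0.55,  0.47,  1.48, -0.64,  1.78,  0.76]), array([ 0.42,  0.35,  1.7 , -0.38,  1.36,  0.7 ]), array([ 0.55,  0.61,  1.51, -0.63,  1.65,  0.86])]
-0.15 [0.6, 0.12] [array([ 0.27,  0.37,  1.46, -0.41,  1.51,  0.49]), array([ 0.41,  0.58,  1.33, -0.72,  1.74,  0.62]), array([ 0.27,  0.48,  1.52, -0.42,  1.35,  0.56]), array([ 0.41,  0.71,  1.35, -0.71,  1.62,  0.72])]
-0.15 [0.68, 0.2] [array([ 0.35,  0.63,  1.11, -0.39,  1.63,  0.52]), array([ 0.46,  0.85,  0.92, -0.72,  1.87,  0.56]), array([ 0.35,  0.72,  1.18, -0.39,  1.48,  0.58]), array([ 0.46,  0.96,  0.95, -0.7 ,  1.77,  0.66])]
0.1 [0.6, 0.18] [array([ 0.38,  0.36,  1.47, -0.43,  1.45,  0.36]), array([ 0.52,  0.54,  1.38, -0.77,  1.64,  0.54]), array([ 0.38,  0.47,  1.53, -0.45,  1.29,  0.44]), array([ 0.52,  0.68,  1.41, -0.77,  1.
[... 859 characters left out ...]
  0.59,  1.54, -0.86,  1.38,  0.58])]
0.3 [0.5, 0.18] [array([ 0.45,  0.11,  1.77, -0.46,  1.36,  0.27]), array([ 0.63,  0.29,  1.73, -0.81,  1.52,  0.54]), array([ 0.45,  0.24,  1.84, -0.48,  1.18,  0.37]), array([ 0.63,  0.44,  1.76, -0.83,  1.39,  0.68])]
0.3 [0.6, 0.12] [array([ 0.29,  0.24,  1.62, -0.47,  1.31,  0.12]), array([ 0.46,  0.37,  1.62, -0.87,  1.42,  0.42]), array([ 0.29,  0.36,  1.69, -0.5 ,  1.14,  0.22]), array([ 0.46,  0.52,  1.64, -0.9 ,  1.31,  0.56])]
0.3 [0.68, 0.2] [array([ 0.37,  0.49,  1.3 , -0.46,  1.4 ,  0.16]), array([ 0.51,  0.62,  1.28, -0.85,  1.52,  0.38]), array([ 0.37,  0.59,  1.37, -0.47,  1.25,  0.24]), array([ 0.51,  0.74,  1.3 , -0.86,  1.42,  0.49])]
```

```bash
cat >> h.py <<'E'
def handle(n,im,d,xr=(.45,.75),yr=(.0,.35)):
    P=cloud(n,d);X,Y,Z=P[...,0],P[...,1],P[...,2]
    hsv=cv2.cvtColor(im,cv2.COLOR_RGB2HSV).astype(int)
    m=(d>0)&(X>xr[0])&(X<xr[1])&(Y>yr[0])&(Y<yr[1])&(hsv[...,2]<70)&(Z>.105)&(Z<.135)
    q=P[m];r=cv2.minAreaRect(q[:,:2].astype(np.float32));print(n,len(q),r,np.percentile(q[:,2],[5,50,95]));return r
E
python3 - <<'E'
from h import *
from plant import *
gripper_to(0.0,60)
p,R=tool([.6,.18,.20],-.15,-.87);move_l(p,feed=.1,rotation=R);hold(.2);rp("rolled")
p,_=tool([.6,.18,.122],-.15,-.87);print(move_l(p,feed=.1,max_force=4));rp("a")
p,_=tool([.6,.18,.108],-.15,-.87);print(move_l(p,feed=.03,max_force=4));rp("down")
gripper_to(.085);hold(.1);rp("open")
tx=Ro.from_euler("xyz",R).as_matrix()[:,0]; p=np.array(observe()["eef_pos"])
move_l(list(p-.12*tx),feed=.25);rp("back")
p,R=tool([.5,.30,.36],-.15);movep(p,R);rp("clear")
for n in("side","top"):
    im,d=get_image(n);np.savez(n+"4.npz",im=im,d=d);handle(n,im,d)
    cv2.imwrite(f"pics/{n}4.png",im[:,:,::-1])
E
```

```text
rolled 18.45 [0.5984 0.1654 0.1892] [ 0.1684 -0.2887 -4.4206] tq [ 0.9767 -0.1203  0.057 ] 0.0147
False
a 19.38 [0.5984 0.1661 0.1107] [ 0.1935  0.5017 -4.8118] tq [ 0.9564 -0.0714  0.0353] 0.0147
True
down 19.73 [0.5988 0.1664 0.1033] [1.6447 1.6442 5.4178] tq [-0.2632  0.0903  0.1621] 0.0151
open 20.52 [0.5975 0.1661 0.1008] [-0.7269 -0.0096  0.3079] tq [ 0.3453 -0.1517  0.0217] 0.0848
back 21.15 [0.6109 0.2565 0.1773] [-0.5011  0.2515 -0.2052] tq [ 0.3332 -0.0295 -0.0268] 0.0848
clear 22.04 [0.4997 0.2987 0.3392] [ 0.3532 -0.0088 -0.7327] tq [0.0002 0.0139 0.0239] 0.0848
side 387 ((0.602191686630249, 0.1902119666337967), (0.10015114396810532, 0.017672760412096977), 80.02045440673828) [0.1066 0.1187 0.1207]
top 202 ((0.6012787818908691, 0.1873304396867752), (0.09758076071739197, 0.016106827184557915), 81.0011978149414) [0.1155 0.1199 0.1232]<sys>:0: UserWarning: Gimbal lock detected. Setting third angle to zero since it is not possible to uniquely determine all angles.
```

View pics/side4.png

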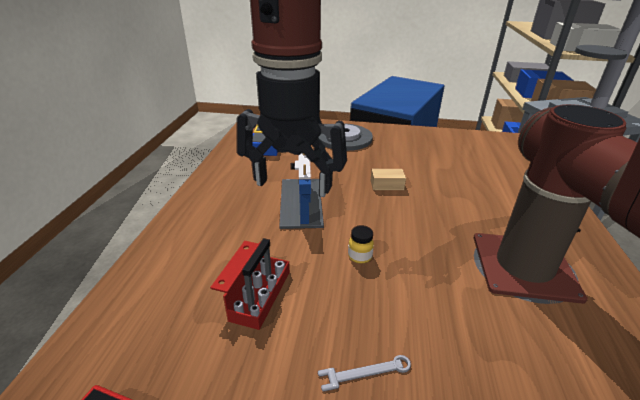

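```bash
cat > go.py <<'E'
from h import *
from plant import *
import warnings;warnings.filterwarnings("ignore")
y0=-.165;H=np.array([.6018,.1885])
p,R=tool([*H,.25],y0);movep(p,R)
move_l(tool([*H,.150],y0)[0],feed=.25);print(move_l(tool([*H,.112],y0)[0],feed=.08,max_force=8))
gripper_to(0.0,120);hold(.2);rp("grip")
move_l(tool([*H,.13],y0)[0],feed=.03);rp("l1")
move_l(tool([*H,.28],y0)[0],feed=.1);rp("l2")
T=np.array([.4855,-.169]);S=np.array([*H])
for f in(.2,.4,.6,.8,1):
    p,R=tool([*(S+(T-S)*f),.28],y0+f*(.199-y0)); move_l(p,feed=.12,rotation=R);rp(f)
    if abs(observe()["torque"][0])>.2: print("SLIP");break
im,d=get_image("side");np.savez("s5.npz",im=im,d=d);cv2.imwrite("pics/side5.png",im[:,:,::-1])
E
python3 go.py
```

```text
False
grip 24.94 [0.6022 0.1885 0.0938] [ 1.1955 -0.8228  2.9421] tq [-0.0199 -0.0123 -0.0133] 0.0138
l1 25.69 [0.6017 0.1885 0.1113] [-0.6996  0.1153 -6.4911] tq [ 0.0267  0.0877 -0.0046] 0.0138
l2 27.34 [0.6014 0.1884 0.2603] [ 0.3994  0.0801 -6.0332] tq [-0.0345  0.0255  0.0034] 0.014
0.2 28.12 [0.5787 0.1173 0.2615] [ 0.112  -0.1625 -3.9683] tq [ 0.0238  0.0076 -0.0101] 0.0138
0.4 28.89 [0.5555 0.0461 0.2615] [-0.0899  0.0035 -5.2846] tq [ 0.0149  0.0641 -0.0202] 0.0142
0.6 29.67 [ 0.5325 -0.023   0.2622] [ 0.7057  9.6543 -1.8117] tq [ 2.2588 -0.1223  0.2418] 0.0139
SLIP
```

```bash
python3 - <<'E'
from h import *
from plant import *
o=observe();p=np.array(o["eef_pos"]);rp("now")
move_l(list(p+[0,.03,0]),feed=.1);rp("back")
p[2]+=.07;move_l(list(p+[0,.03,0]),feed=.12);hold(.2);rp("up")
im,d=get_image("side");np.savez("s6.npz",im=im,d=d);P=cloud("side",d)
hsv=cv2.cvtColor(im,cv2.COLOR_RGB2HSV).astype(int)
m=((hsv[...,0]<8)|(hsv[...,0]>172))&(hsv[...,1]>130)&(d>0)&(P[...,0]>.4)&(P[...,0]<.7)&(P[...,1]>-.2)&(P[...,1]<.15)&(P[...,2]>.15)
v,u=np.nonzero(m);print(u.min(),u.max(),v.min(),v.max())
a,b=max(v.min()-60,0),max(u.min()-20,0);print("crop origin",b,a)
cv2.imwrite("pics/z6.png",cv2.resize(im[a:v.max()+20,b:u.max()+20],None,fx=4,fy=4,interpolation=cv2.INTER_CUBIC)[:,:,::-1])
E
```

```text
now 29.72 [ 0.5325 -0.0229  0.2621] [ 0.2171  9.5927 -2.3166] tq [ 2.2227 -0.1084  0.2424] 0.0139
back 30.2 [0.5325 0.0071 0.2621] [ 1.023  -0.3276 -4.7447] tq [-0.0642  0.0687  0.0131] 0.0137
up 31.13 [0.532  0.0071 0.3309] [-0.6623  0.3567 -5.1892] tq [-0.044   0.0351 -0.0334] 0.0141
267 326 0 182
crop origin 247 0
```

View pics/z6.png

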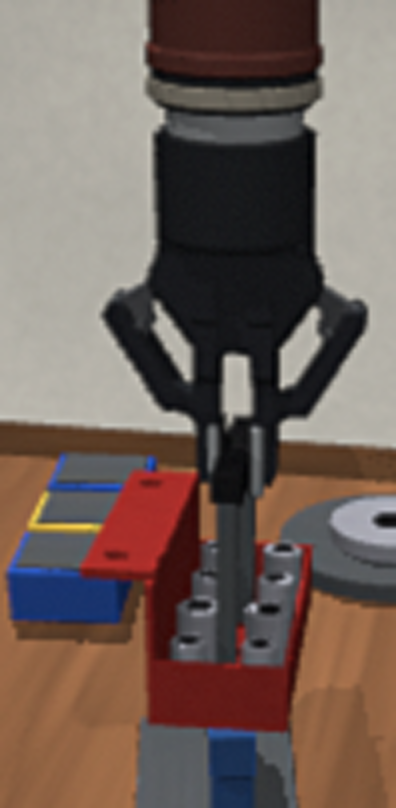

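```bash
python3 - <<'E'
from h import *
from plant import *
import warnings;warnings.filterwarnings("ignore")
p,R=tool([.514,-.163,.35],.199);move_l(p,feed=.18,rotation=R)
p,R=tool([.514,-.163,.26],.199);move_l(p,feed=.15,max_force=8);hold(.3);rp("over")
im,d=get_image("side");np.savez("s7.npz",im=im,d=d);P=cloud("side",d)
im2,d2=get_image("top");np.savez("t7.npz",im=im2,d=d2)
cv2.imwrite("pics/z7.png",cv2.resize(im[90:190,270:370],None,fx=6,fy=6,interpolation=cv2.INTER_CUBIC)[:,:,::-1])
E
```

```text
over 33.33 [ 0.5144 -0.1632  0.2424] [-0.7245  0.5374 -4.9139] tq [0.0364 0.0101 0.0212] 0.0139
```

View pics/z7.png

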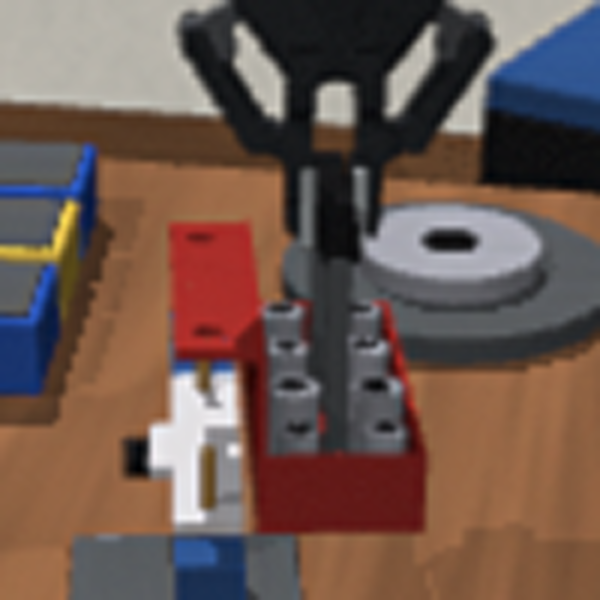

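```bash
python3 - <<'E'
from h import *
f=np.load("s7.npz");im=f["im"];d=f["d"];P=cloud("side",d)
hsv=cv2.cvtColor(im,cv2.COLOR_RGB2HSV).astype(int)
a=.199;ex=np.array([np.cos(a),np.sin(a)]);ey=np.array([-ex[1],ex[0]])
v,u=np.mgrid[:400,:640]
red=((hsv[...,0]<8)|(hsv[...,0]>172))&(hsv[...,1]>130)&(d>0)&(u>297)&(u<313)&(v>126)&(v<150)
q=P[red]
for _ in range(2):
    A=np.c_[(q[:,:2]-[.567,-.153])@ex,(q[:,:2]-[.567,-.153])@ey,np.ones(len(q))];c,*_=np.linalg.lstsq(A,q[:,2],rcond=None);r=q[:,2]-A@c;q=q[abs(r)<.004]
print("flange plane slope x,y, z0",c,len(q),r.std())
# flange outline on its mean plane
uv=np.argwhere(red)[:,::-1]; w=ray("side",uv,.227)[:,:2]; 
w=w[(((w-[.567,-.153])@ex)>-.015)];rc=cv2.minAreaRect(w.astype(np.float32));print("flange rect",rc)
# holes: darkness-weighted centroid on the red
g=255-im[...,0].astype(float)
B=np.median(im[...,0][red])
for cu,cv_ in((303.7,129.7),(304.7,145.3)):
    s=(abs(u-cu)<4)&(abs(v-cv_)<2.6);wt=np.clip(B-25-im[...,0].astype(float),0,None)*s
    px=np.array([(wt*u).sum(),(wt*v).sum()])/wt.sum();W=ray("side",px,.2265)[0,:2];print("hole px",px,W,"rail axes rel (.573,-.181)",(W-[.573,-.181])@ex,(W-[.573,-.181])@ey)
for px in((303.5,150),(304.476,169.238)):
    W=ray("side",px,.160)[0,:2];print("pin side",W,(W-[.573,-.181])@ex,(W-[.573,-.181])@ey)
for px in((397.5,167.5),(356.5,177)):
    W=ray("top",px,.173)[0,:2];print("pin top",W,(W-[.573,-.181])@ex,(W-[.573,-.181])@ey)
# pins in this picture
br=(hsv[...,0]>8)&(hsv[...,0]<35)&(hsv[...,1]>70)&(abs(u-304)<5)&(v>160)&(v<178)
s=np.argwhere(br&(hsv[...,1]>110));print("near pin now",s.mean(0)[::-1],s[:,0].min(),s[:,0].max(),len(s))
E
```

```text
flange plane slope x,y, z0 [-0.0139  0.0826  0.2254] 60 0.0008987130509661537
flange rect ((0.5655151009559631, -0.14256346225738525), (0.03108041360974312, 0.1340438425540924), 11.37742805480957)
hole px [302.6641 129.0078] [ 0.5791 -0.1954] rail axes rel (.573,-.181) 0.0030868304875959684 -0.015340324523825239
hole px [303.9372 144.8072] [ 0.5582 -0.1008] rail axes rel (.573,-.181) 0.0013318802824393676 0.08157193354792576
pin side [ 0.5793 -0.2048] 0.0014629421388233045 -0.024594915760193327
pin side [ 0.5569 -0.0973] 0.0007323899929411598 0.08525218615998989
pin top [ 0.5773 -0.2061] -0.0007207603595994014 -0.025433403465919036
pin top [ 0.5552 -0.0982] -0.0011071055555227048 0.08470933064018522
near pin now [304.4737 169.2632] 165 174 19
```

```bash
cat > m.py <<'E'
from h import *
from plant import *
import warnings;warnings.filterwarnings("ignore")
a=.199;ex=np.array([np.cos(a),np.sin(a)]);ey=np.array([-ex[1],ex[0]]);O=np.array([.573,-.181])
v,u=np.mgrid[:400,:640]
def flange(zt):
    im,d=get_image("side");P=cloud("side",d);hsv=cv2.cvtColor(im,cv2.COLOR_RGB2HSV).astype(int)
    red=((hsv[...,0]<8)|(hsv[...,0]>172))&(hsv[...,1]>130)&(d>0)
    L=(P[...,:2]-O)@np.c_[ex,ey]
    m=red&(abs(P[...,2]-zt)<.012)&(L[...,0]>-.012)&(L[...,0]<.02)&(L[...,1]>-.06)&(L[...,1]<.12)
    A=np.c_[L[m]-[0,.03],np.ones(m.sum())];c,*_=np.linalg.lstsq(A,P[m][:,2],rcond=None)
    print("plane",c,m.sum())
    K=get_calibration("side");Ti=np.linalg.inv(K["world_from_camera"]);hs=[]
    for s in(-1,1):
        w=np.array([*(O+.001*ex+(.03+s*.055)*ey),zt,1]);k=K["intrinsics"]@(Ti@w)[:3];k=k[:2]/k[2]
        B=np.median(im[...,0][m]);wt=np.clip(B-25-im[...,0].astype(float),0,None)*(abs(u-k[0])<4)*(abs(v-k[1])<3)*(hsv[...,1]>60)
        px=np.array([(wt*u).sum(),(wt*v).sum()])/wt.sum();W=ray("side",px,zt)[0,:2]-O;hs.append([W@ex,W@ey]);print("hole px",px,"rail",hs[-1])
    print("mid",np.mean(hs,0),"pins side [.0011 .0303] top [-.0009 .0296]");return im
E
python3 - <<'E'
from m import *
p,R=tool([.514-.0007,-.163+.0003,.240],.199,-.083);move_l(p,feed=.06,rotation=R);hold(.3);rp("rolled")
im=flange(.206)
cv2.imwrite("pics/z8.png",cv2.resize(im[100:190,270:360],None,fx=6,fy=6,interpolation=cv2.INTER_CUBIC)[:,:,::-1])
E
```

```text
rolled 34.22 [ 0.5138 -0.1645  0.2219] [ 0.2721  0.7795 -5.2006] tq [ 0.1584  0.0586 -0.0006] 0.0138
plane [-0.004  -0.0224  0.2051] 268
hole px [303.3547 134.3803] rail [np.float64(0.0013053136862936354), np.float64(-0.026635594079568718)]
hole px [304.3051 153.5695] rail [np.float64(0.0007574234260164965), np.float64(0.08843969178201792)]
mid [0.001  0.0309] pins side [.0011 .0303] top [-.0009 .0296]
```

View pics/z8.png

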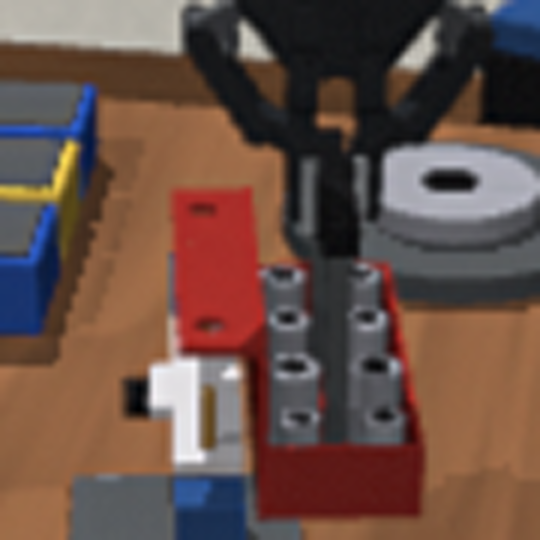

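```bash
python3 - <<'E'
from m import *
g=np.array([.5133,-.1627])-.0015*ey
p,R=tool([*g,.236],.199,-.061);move_l(p,feed=.05,rotation=R);hold(.3);flange(.202);rp("pre")
c=move_l(tool([*g,.179],.199,-.061)[0],feed=.03,max_force=4);rp(("touch",c))
E
```

```text
plane [ 0.0118 -0.0051  0.2008] 264
hole px [303.3614 136.1584] rail [np.float64(0.0013761120356296942), np.float64(-0.02389520570999607)]
hole px [304.3793 154.6458] rail [np.float64(0.0005777883423733685), np.float64(0.08641004170726437)]
mid [0.001  0.0313] pins side [.0011 .0303] top [-.0009 .0296]
pre 34.87 [ 0.5139 -0.1652  0.2175] [ 0.4445  0.4737 -4.8924] tq [ 0.0655  0.0474 -0.0005] 0.0139
('touch', True) 36.38 [ 0.5137 -0.1655  0.1662] [-1.8054 -0.6852  5.2026] tq [ 0.023  -0.1339 -0.0697] 0.0141
```

```bash
python3 - <<'E'
from m import *
flange(.151)
p=np.array(observe()["eef_pos"]);move_l(list(p+[0,0,.0008]),feed=.01);rp("relax")
gripper_to(.045);hold(.3);rp("open")
tx=Ro.from_euler("xyz",tool([0,0,0],.199,-.061)[1]).as_matrix()[:,0];p=np.array(observe()["eef_pos"])
print(move_l(list(p-.15*tx),feed=.12,max_force=6));rp("up")
p=np.array(observe()["eef_pos"]);move_l([p[0]-.08,p[1]-.12,.36],feed=.25);hold(.3);rp("away")
im=flange(.151)
im2,d2=get_image("top")
z=lambda i:cv2.resize(i,None,fx=5,fy=5,interpolation=cv2.INTER_CUBIC)
cv2.imwrite("pics/z9.png",np.hstack([z(im[100:210,265:345]),z(im2[140:250,320:400])])[:,:,::-1])
E
```

```text
plane [ 0.026  -0.004   0.1502] 229
hole px [303.9242 152.5548] rail [np.float64(0.00034218910687197103), np.float64(-0.026766522162130445)]
hole px [305.0907 172.59  ] rail [np.float64(-0.000723674340349173), np.float64(0.08669722091599381)]
mid [-0.0002  0.03  ] pins side [.0011 .0303] top [-.0009 .0296]
relax 36.91 [ 0.5137 -0.1653  0.1667] [ 3.548   0.3085 -4.109 ] tq [ 0.1182 -0.4847 -0.0944] 0.014
open 37.61 [ 0.5137 -0.1655  0.1671] [ 0.1867 -0.0999 -0.0372] tq [-0.0031 -0.0062  0.0008] 0.0453
False
up 39.01 [ 0.5115 -0.1564  0.3157] [ 0.0232 -1.2664 -0.0787] tq [0.0234 0.0278 0.0653] 0.0451
away 40.06 [ 0.4319 -0.2755  0.3595] [-0.0288 -0.0063  0.1456] tq [ 0.0574 -0.0128 -0.0013] 0.0449
plane [ 0.0824 -0.0024  0.1508] 215
hole px [304.2957 152.5522] rail [np.float64(-0.0006978317408555257), np.float64(-0.02675820401254495)]
hole px [305.1027 172.3586] rail [np.float64(-0.0007776111699393518), np.float64(0.08550189147650936)]
mid [-0.0007  0.0294] pins side [.0011 .0303] top [-.0009 .0296]
```

```bash
python3 - <<'E'
from m import *
im,d=get_image("side");P=cloud("side",d);hsv=cv2.cvtColor(im,cv2.COLOR_RGB2HSV).astype(int);L=(P[...,:2]-O)@np.c_[ex,ey]
br=(hsv[...,0]>8)&(hsv[...,0]<35)&(hsv[...,1]>70)&(P[...,2]>.155)&(P[...,2]<.18)&(abs(L[...,0])<.012)
for y in(-.025,.085):
    k=br&(abs(L[...,1]-y)<.012);print("pin above flange",k.sum(),P[k][:,2].max() if k.any() else None)
k=(hsv[...,2]<60)&(abs(L[...,0]+.054)<.02)&(abs(L[...,1]-.03)<.06)&(P[...,2]>.185)&(P[...,2]<.205)
q=np.c_[L[k],P[k][:,2]];print("handle top",np.median(q,0),"expect x -.053.., y .03, z .193 less lean*54mm",k.sum())
k=((hsv[...,0]<8)|(hsv[...,0]>172))&(hsv[...,1]>130)&(abs(L[...,0]+.015)<.012)&(L[...,1]>-.05)&(L[...,1]<.11)&(P[...,2]<.147);print("n",k.sum())
for n in("side",):
    o=np.load("side0.npz")["im"]
    for nm,(r,c) in dict(jar=(slice(225,265),slice(345,378)),block=(slice(166,192),slice(368,408)),wrench=(slice(352,392),slice(315,415))).items():
        print(nm,"mean pixel change",np.abs(im[r,c].astype(int)-o[r,c]).mean())
rp("end");job_done()
E
```

```text
pin above flange 13 0.172823013231094
pin above flange 20 0.17482148560522498
handle top [-0.056   0.0351  0.1887] expect x -.053.., y .03, z .193 less lean*54mm 108
n 25
jar mean pixel change 6.927020202020202
block mean pixel change 7.163141025641026
wrench mean pixel change 7.085833333333333
end 40.21 [ 0.4318 -0.276   0.3599] [ 0.3386 -0.4947  0.5188] tq [ 0.0494 -0.0307  0.0106] 0.0448
the job is handed in; nothing more can be done
```

The tray is hanging on the rail's front side with both pins through its flange holes. I let go and handed the job in at about 40 s; no verdict came back.

**What went wrong on the way:**
- **First carry:** I carried the tray too low and the part of it over the rail almost certainly struck a brass pin. I put this down to a pin only after the second carry. I never read the force of this knock. It turned the tray about 50° in the grip, so I set it down level and gripped it again at 120 N.
- **Second carry:** At the same low height I knocked a pin again and stopped at about 10 N. I backed off, lifted higher and went over.
- **Your "light touch" instruction:** Those two knocks broke it. As far as the readings show, neither reached the 40 N limit, but I can't rule it out for the first.

**How it was hung:** I found the pins with the cameras at about 30 mm along the rail. I levelled the tray by rolling the tool and lowered it with a 4 N stop, but the wrist force changed by about 10 N at touchdown. It touched with the flange's underside at 0.146 m, which is the carriage's top level.

**Last checks:**

| Check | Reading | Required |
|---|---|---|
| Flange top height | 0.151 m, fully home | 0.151 m ± 4 mm |
| Holes' midpoint, across the rail | -0.7 mm | within 6 mm |
| Holes' midpoint, along the rail | 29 mm | 2 to 54 mm |
| Pins above the flange | both visible, tops at about 0.174 m | both through |
| Lean, from the flange slope | about 0.08 rad | below 0.12 rad |

- **Disagreement on lean:** 0.08 rad is a little over the 0.06 rad you said to expect. The handle's height also points to about 0.08 rad.
- **Other objects:** The jar, block and wrench areas showed only small, similar pixel changes, with no sign of movement. I didn't measure their positions.
- **Not viewed:** I had used up my 12 pictures, so the final state was checked by numbers only.

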